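# Show which spice goes into the dish

## Task

The cook has been searching the open drawer for a spice that is not in there: push the drawer fully shut with the outside of the fingers, pushing only on its front. Then point down at the cap of the red-capped spice jar from two or three centimetres above and stay there for about two seconds, and after that point down at the middle of the terracotta dish in the same way, just above its rim, to show where the spice goes. Grasp nothing, touch nothing but the drawer unit, and do not point at the other jars.

Things in the scene. Friction and masses are not known exactly. Their poses are not given: they have to be found in the camera images.
- cabinet: Low wooden drawer unit standing on the counter, fixed, 220 mm wide, 216 mm deep, 100 mm tall. Origin on the counter under the centre of the front face of the shut drawer; its +x axis points into the unit (the direction in which the drawer is pushed shut), z up. It may stand turned by up to 12 degrees.
- drawer (a joint): How far the drawer stands out of the unit, m: 0 fully shut (a firm stop), at most 0.15. It slides along the unit's x axis, stays where it is left and takes about 2 to 4 N to push.
- drawer_face (a point): Point on the outer face of the drawer's front, on its middle line, 65 mm above the counter; moves with the drawer. The front is an upright flat pale wooden panel 216 mm wide, from 4 to 96 mm above the counter, 12 mm thick; a round brass disc 26 mm across stands 3 mm proud of it, its centre 28 mm above the counter. Behind the panel is an open empty tray, not to be reached into. The point's x axis points into the unit, z up.
- jar_red: Upright cylindrical screw-top plastic spice jar, clear with a blank paper label and a red cap; 46 mm in diameter, 90 mm tall, loose on the counter, about 110 g. Origin at the centre of its underside, z up.
- jar_red_cap (a point): Centre of the top of the red cap (cap 44 mm in diameter), 90 mm above the counter, z up.
- jar_yellow: Upright cylindrical screw-top plastic spice jar, clear with a blank paper label and a yellow cap; 46 mm in diameter, 90 mm tall, loose on the counter, about 110 g. Origin at the centre of its underside, z up.
- jar_yellow_cap (a point): Centre of the top of the yellow cap, 90 mm above the counter.
- jar_green: Upright cylindrical screw-top plastic spice jar, clear with a blank paper label and a green cap; 46 mm in diameter, 90 mm tall, loose on the counter, about 110 g. Origin at the centre of its underside, z up.
- jar_green_cap (a point): Centre of the top of the green cap, 90 mm above the counter.
- dish: Small round open terracotta dish, 100 mm in diameter at the rim, 35 mm tall, loose, about 220 g. Origin at the centre of its underside, z up.
- dish_rim (a point): Centre of the dish's mouth at the height of the rim, 35 mm above the counter, z up.
- lid: Blue enamelled saucepan lid with a cream edge, lying flat, 163 mm in diameter, its black knob reaching 49 mm above the counter; loose. Origin at the centre of its underside.
- tongs: Stainless kitchen tongs with a brass latch ring lying on the counter, about 240 mm long along their x axis, 45 mm wide, 20 mm high; loose. Origin on the counter at about the middle.
Not all that is in view belongs to the job. Several things look just like the lid: the one meant starts farthest to the robot's right.

How it is judged:
On the way, in this order (a step that is already met when the one before it is completed fails the run):
1. the drawer is pushed fully shut (value of joint drawer below 0.005 m), for 0.2 s.
2. the fingers point down at the red cap from just above (grasp point within 25 mm of its axis, 10 to 75 mm above it, so fingertips within about 55 mm) and stay there (horizontal distance between the grasp point and jar_red_cap below 0.025 m and z of the grasp point in the frame of jar_red_cap between 0.01 and 0.075 m and value of joint drawer below 0.005 m), for 1.6 s.
3. the fingers point down at the middle of the dish from just above its rim (grasp point within 30 mm of its axis, 10 to 75 mm above the rim) and stay there (horizontal distance between the grasp point and dish_rim below 0.03 m and z of the grasp point in the frame of dish_rim between 0.01 and 0.075 m and value of joint drawer below 0.005 m), for 1.6 s.
At the end, for the whole second after the job is handed in: The drawer is shut to within 5 mm, the red-capped jar and then the dish have each been pointed at for 1.6 s, and every jar, the dish, the lid and the tongs stand at rest and upright within 12 mm of where they were (value of joint drawer below 0.005 m and distance of each of jar_red, jar_yellow, jar_green, dish, lid, tongs from where it was at the start of the episode below 0.012 m and angle between each of jar_red, jar_yellow, jar_green, dish, lid, tongs's own z axis and vertical below 0.1 rad and linear speed of each of jar_red, jar_yellow, jar_green, dish, lid, tongs below 0.02 m/s); the robot touches nothing.
It fails at once if a jar or the dish is touched, moved or lifted (contact force between any of the fingers, the arm and jar_red above 0.5 N or contact force between any of the fingers, the arm and jar_yellow above 0.5 N or contact force between any of the fingers, the arm and jar_green above 0.5 N or contact force between any of the fingers, the arm and dish above 0.5 N or distance of any of jar_red, jar_yellow, jar_green, dish from where it was at the start of the episode above 0.012 m).
It fails at once if the saucepan lid or the tongs are touched, moved or lifted (contact force between any of the fingers, the arm and lid above 0.5 N or contact force between any of the fingers, the arm and tongs above 0.5 N or distance of any of lid, tongs from where it was at the start of the episode above 0.012 m).
It fails at once if the drawer's front is pinched from above, or its tray reached into (grasp point behind the front face and lower than 14 mm above the panel's top edge) (x of the grasp point in the frame of drawer_face between 0 and 0.2 m and z of the grasp point in the frame of drawer_face below 0.045 m and y of the grasp point in the frame of drawer_face between -0.108 and 0.108 m).
It fails at once if the yellow- or green-capped jar is pointed at from close above (grasp point within 20 mm of its axis and 55 mm of its cap) ((horizontal distance between the grasp point and jar_yellow_cap below 0.02 m and z of the grasp point in the frame of jar_yellow_cap below 0.055 m) or (horizontal distance between the grasp point and jar_green_cap below 0.02 m and z of the grasp point in the frame of jar_green_cap below 0.055 m)).
It also fails if it takes over 62 s, if anything falls off the work surface, if the arm or the gripper's body presses on something with over 40 N, if the wrist force passes 120 N, or if a joint passes its speed limit or range.

## Robot

A 6-joint arm with a two-finger parallel gripper is mounted at the origin on the work surface. World frame = base frame: x ahead of the robot, y to its left, z up, the work surface at z = 0. Lengths are in m, angles in rad, forces in N, time in s.
With the tool pointing down it reaches from about 0.3 to 0.85 m from the base axis. Payload 4.2 kg.
Tool frame: the origin (TCP) lies midway between the tips of the shut fingers; the grasp point (between the pads) lies 19 mm behind it; z points along the fingers, y is the direction in which the jaws open and shut (so a half turn about z gives the same grasp; the last joint's range is limited). The gripper opens to 91 mm and grips with 3 to 60 N. Pads are 32 mm wide; open, the fingers measure 118 mm over their backs; the gripper's body (76 mm by 178 mm) begins 60 mm behind the grasp point.
Start: joints at [-1.125, 0.32, 1.565, -0, 1.257, -0.02], TCP at [0.258, -0.514, 0.214] pointing down, gripper open.
Joint ranges: [-3.11, 3.11], [-0.84, 2.01], [0.21, 2.61], [-1.34, 4.49], [0.05, 2.63], [-2.56, 2.56]. Speed limits (rad/s): [2.57, 2.57, 3.14, 3.14, 3.14, 3.14].

## Interface

Orientations are given as a rotation vector (axis times angle).
In Python, from plant import read_state, capture, close_job gives the robot as it stands.
- The arm moves only by the shell command python3 -m crank 'ROWS' [OPENING] [FORCE]. ROWS is JSON, a list of rows, each an object of numbers: "dx", "dy", "dz": the shift along the tool's x, y, z in m; "wx", "wy", "wz": the turn, a rotation vector about the tool's x, y, z in degrees. A call has 1 to 5 rows; each row is the pose to reach, as a shift and turn from the pose commanded when the call began, along the tool's axes at that moment; what a row does not reach only later rows make up. A row lasts 1/10 s, in which the tool goes at most 50 mm and 8.59 degrees, less where a joint would pass 70% of its speed; a pose out of reach is approached as far as the arm can. A call with a gripper value outside its range is refused whole. OPENING is the closure, from -1 (fully open) to 1 (shut), set as the call begins (- or left out, the last holds). The fingers move at their own pace and stop on an object; FORCE is the grip in N (left out, the last holds). Time passes only in rows, so rows that repeat a pose let the fingers close. It gives the time, the measured TCP pose, the force and the opening at its end, in the units of the state.
- read_state(): the state, without advancing time (a new reading comes with each control period).
- capture(name): name is "side" or "top" or "wrist"; returns a dict with "color" (400x640x3 uint8, blue, green, red), "vertical_fov" (degrees; the focal length in pixels is half the picture's height over the tangent of half this angle, whatever the lens; pixels are square), "cx", "cy" (the principal point, pixels), "dist_coeffs" ([k1, k2, p1, p2, k3] as OpenCV has them; the pictures are not rectified), "R" (3x3) and "t" (3): a world point X has camera coordinates R X + t; the wrist camera has in their place "T_tool_cam" (4x4, takes a point from camera to tool coordinates, whose origin is the TCP and whose axes are the flange's). Camera axes: x right, y down, z forward; pixel columns grow to the right and rows downward; lengths in m; the calibration is good to about 2 mm. A picture is of the moment at which its call begins: read the wrist's pose just before it. There is no depth.
- close_job(): hands the job in, once; it reports no verdict.
The state is a dict: "t": time; "joints": joint angles; "dq": joint speeds; "effort": joint torques, N m; "tcp_pos": TCP position; "ee_rot": TCP orientation; "wrist_force": force on the tool from outside, world axes, zero at the start; "wrist_torque": the same for the moment, N m; "finger_gap": opening from 0.0 (shut) to 1.0 (fully open).
Only numpy, scipy, OpenCV 4.12 (cv2) and the standard library are available. Lean on these libraries where they do the work, as an engineer would, in place of code of your own. Each camera call takes 0.05 s, during which the arm holds its last target.

## Working session

There is one attempt and no reset: what is moved stays moved. The work goes in short steps, Python scripts to look and compute and a shell command to move; the robot and the scene stay as the last step left them, time stands still between calls to the robot, and variables do not carry over. Pictures are saved under pics/ and viewed, and the job is handed in when it is done.

```bash
ls; mkdir -p pics
python3 - <<'E'
from plant import *
import cv2,json
s=read_state();print(s)
for n in ["side","top","wrist"]:
    c=capture(n);cv2.imwrite(f"pics/{n}0.png",c["color"]);c.pop("color");print(n,{k:(v.tolist() if hasattr(v,'tolist') else v) for k,v in c.items()})
E
```

```text
pics
{'t': 0.0, 'joints': array([-1.12500766e+00,  3.20291736e-01,  1.56566047e+00, -1.17222321e-05,
        1.25740415e+00, -2.00143769e-02]), 'dq': array([ 0.00208899, -0.00116099,  0.00050107,  0.00150601,  0.0003427 ,
       -0.00012666]), 'effort': array([-2.39941408e-03, -4.12472534e+01, -2.31977105e+01,  7.23876245e-02,
        4.56385652e-02, -1.32875443e-04]), 'tcp_pos': array([ 0.25802931, -0.5132924 ,  0.21312759]), 'ee_rot': array([-3.05509579e+00, -7.24693032e-01,  6.02129190e-04]), 'wrist_force': array([-0.05936283, -0.09115117, -0.95187109]), 'wrist_torque': array([ 0.06215488,  0.00580007, -0.00945011]), 'finger_gap': 1.0020230568093833}
side {'vertical_fov': 46.46638235204114, 'cx': 315.53211859795664, 'cy': 199.0349177683708, 'dist_coeffs': [-0.006381191315013858, 0.0, 0.0, 0.0, 0.0], 'R': [[-0.9195992531918795, -0.39278026872878535, -0.007802180866966546], [-0.24089283645476947, 0.5794577162724941, -0.7785880787663279], [0.31033506871398425, -0.7141095262980384, -0.6274868361780013]], 't': [0.6437153821059707, 0.1173991507368551, 1.5752821985679388]}
top {'vertical
[... 173 characters left out ...]
2969939787, -0.005387474470855663], [-0.980050222569605, -0.0037686806046570436, -0.19871426291982103], [0.19868865298111532, 0.006261177644164238, -0.9800426607199599]], 't': [0.16275811895360848, 0.6081807142113125, 1.3955474636543024]}
wrist {'vertical_fov': 68.98399557948434, 'cx': 318.886771195737, 'cy': 188.89346012515497, 'dist_coeffs': [-0.029925980834893763, 0.0, 0.0, 0.0, 0.0], 'T_tool_cam': [[-0.0002983436989407628, -0.9647941441507436, -0.2630060273139572, 0.07386306187650772], [0.9999995649659732, -5.5401884893806064e-05, -0.0009311275392867083, -0.0007487840451148031], [0.0008837753677095495, -0.2630061906934205, 0.9647937409612661, -0.17007960488883697], [0.0, 0.0, 0.0, 1.0]]}
```

View pics/top0.png

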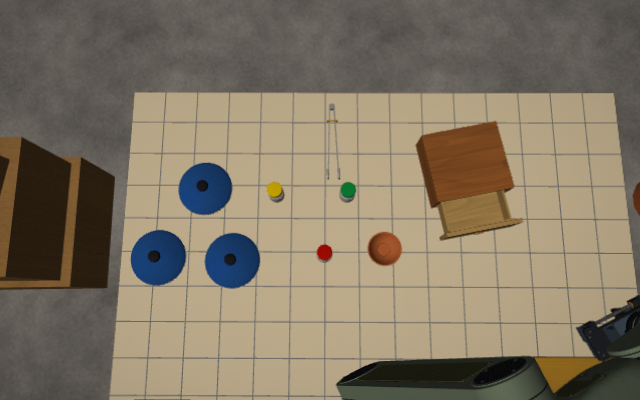

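View pics/side0.png

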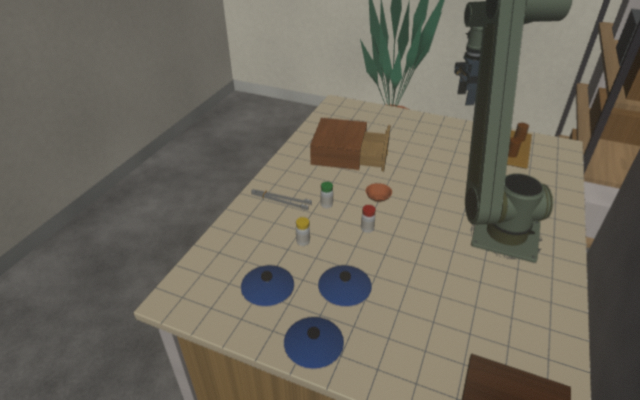

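View pics/wrist0.png

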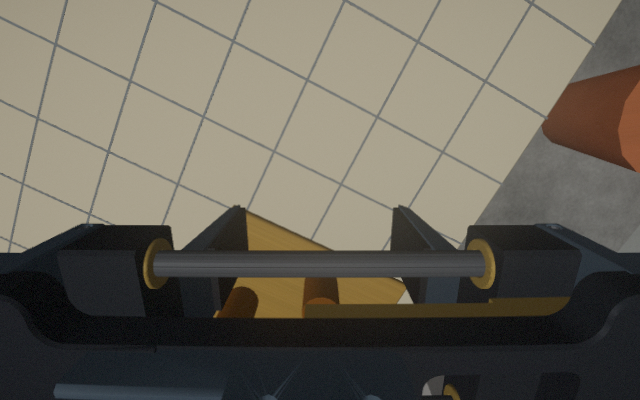

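The top view shows the red cap at about (324,252), yellow (275,190), green (348,190), the dish (384,248), and the drawer front from about (441,238) to (521,220). There are three blue lids at (205,188), (158,257) and (232,260). The one meant is (232,260), farthest right. All three are well clear of the work. I'll enlarge the view before measuring.

Run:
```python
import cv2
a=cv2.imread("pics/top0.png")
cv2.imwrite("pics/c1.png",cv2.resize(a[110:260,400:560],None,fx=5,fy=4,interpolation=cv2.INTER_CUBIC)[:600,:800])
cv2.imwrite("pics/c2.png",cv2.resize(a[170:290,300:420],None,fx=5,fy=5,interpolation=cv2.INTER_CUBIC))
```

```text
(no output)
```

View pics/c1.png

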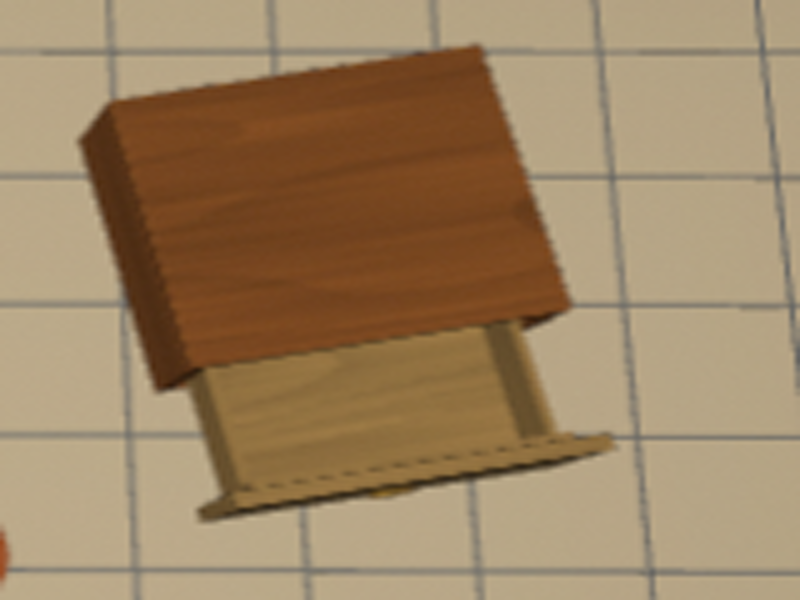

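View pics/c2.png

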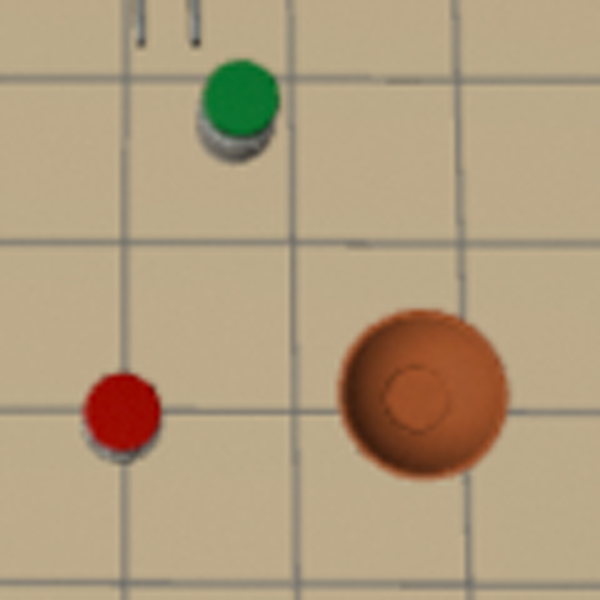

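```bash
cat > h.py <<'E'
from plant import *
import numpy as np,cv2
from scipy.spatial.transform import Rotation as Ro
def inv(c,px,z):
    f=200/np.tan(np.radians(c["vertical_fov"])/2)
    K=np.array([[f,0,c["cx"]],[0,f,c["cy"]],[0,0,1]])
    n=cv2.undistortPoints(np.array([[px]],float),K,np.array(c["dist_coeffs"])).ravel()
    R=np.array(c["R"]);t=np.array(c["t"]);o=-R.T@t;d=R.T@np.array([*n,1]);return o+d*(z-o[2])/d[2]
def proj(c,X):
    f=200/np.tan(np.radians(c["vertical_fov"])/2)
    K=np.array([[f,0,c["cx"]],[0,f,c["cy"]],[0,0,1]])
    return cv2.projectPoints(np.array(X,float).reshape(-1,3),cv2.Rodrigues(np.array(c["R"]))[0],np.array(c["t"],float),K,np.array(c["dist_coeffs"]))[0].reshape(-1,2)
E
python3 - <<'E'
from h import *
c=capture("top")
for n,p,z in [("BL",(112,102),.1),("BR",(482,45),.1),("FR",(570,305),.1),("FL",(195,366),.1),("pL",(200,514),.096),("pR",(612,448),.096)]:
    print(n,inv(c,(400+p[0]/5,110+p[1]/4),z).round(4))
print("red",inv(c,(324.6,252.2),.09).round(4),"dish",inv(c,(384.8,248.8),.035).round(4))
print("green",inv(c,(348,189.8),.09).round(4),"yel",inv(c,(275,190),.09).round(4))
s=read_state();print(Ro.from_rotvec(s["ee_rot"]).as_matrix().round(4))
side=capture("side")
cv2.imwrite("pics/s1.png",cv2.resize(side["color"][110:240,290:450],None,fx=5,fy=4.6,interpolation=cv2.INTER_CUBIC))
E
```

```text
BL [ 0.7756 -0.1312  0.1   ]
BR [ 0.819  -0.3454  0.1   ]
FR [ 0.6274 -0.3822  0.1   ]
FL [ 0.583  -0.1707  0.1   ]
pL [ 0.4798 -0.1699  0.096 ]
pR [ 0.5269 -0.3997  0.096 ]
red [0.4411 0.1484 0.09  ] dish [ 0.4565 -0.0248  0.035 ]
green [0.6176 0.0826 0.09  ] yel [0.6163 0.2894 0.09  ]
[[ 8.935e-01  4.491e-01 -5.000e-04]
 [ 4.491e-01 -8.935e-01  9.000e-04]
 [-0.000e+00 -1.000e-03 -1.000e+00]]
```

View pics/s1.png

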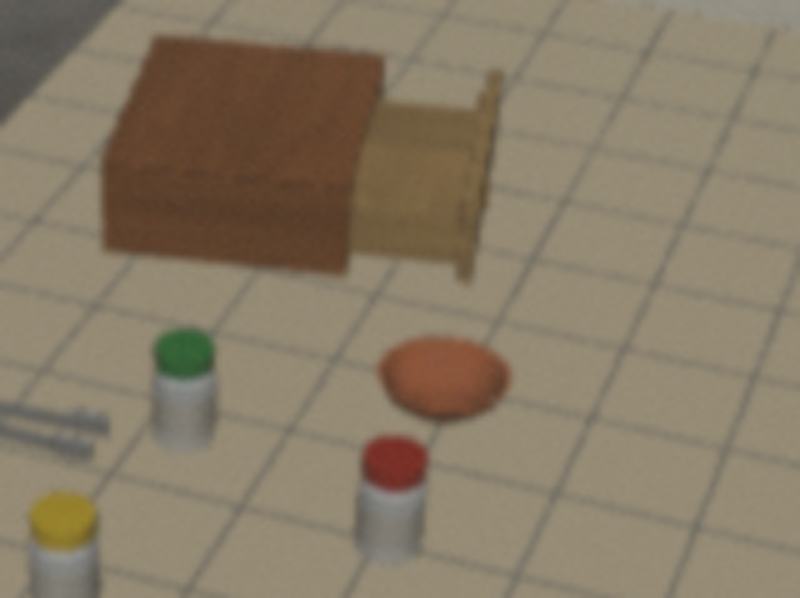

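The side view confirms the drawer is open toward the robot and nothing stands in front of its face. The cabinet yaw is about 11.7° and the drawer stands out about 9 cm. I'll close the fingers and move in front of the face, still high up.

```bash
python3 -m crank '[{"dx":0.04,"dy":-0.015,"wz":5},{"dx":0.08,"dy":-0.03,"wz":10},{"dx":0.12,"dy":-0.045,"wz":15},{"dx":0.16,"dy":-0.06,"wz":15},{"dx":0.2,"dy":-0.07,"wz":15}]' 1
python3 - <<'E'
from h import *
s=read_state();R=Ro.from_rotvec(s["ee_rot"]).as_matrix();print(s["tcp_pos"],R.round(3),s["finger_gap"])
print("shift",R.T@(np.array([.452,-.309,.065])-s["tcp_pos"]))
E
```

```text
[ 0.25816012 -0.51355072  0.21355213] [[ 0.893  0.449 -0.   ]
 [ 0.449 -0.893  0.001]
 [ 0.    -0.001 -1.   ]] 0.9957804325312247
shift [ 0.26505205 -0.09558441  0.14863938]invalid input at $[0]: expected keys dx, dy, dz, wx, wy, wz
```

```bash
python3 -m crank '[{"dx":0.04,"dy":-0.015,"dz":0,"wx":0,"wy":0,"wz":5},{"dx":0.08,"dy":-0.03,"dz":0,"wx":0,"wy":0,"wz":10},{"dx":0.12,"dy":-0.045,"dz":0,"wx":0,"wy":0,"wz":15},{"dx":0.16,"dy":-0.06,"dz":0,"wx":0,"wy":0,"wz":15},{"dx":0.2,"dy":-0.07,"dz":0,"wx":0,"wy":0,"wz":15}]' 1
python3 - <<'E'
from h import *
s=read_state();R=Ro.from_rotvec(s["ee_rot"]).as_matrix();print(s["tcp_pos"],R.round(3),s["finger_gap"])
print("shift",R.T@(np.array([.452,-.309,.065])-s["tcp_pos"]))
E
```

```text
t: 0.75
tcp_pos: [0.4062, -0.3597, 0.2141]
ee_rot: [-3.125, -0.32, 0.0]
wrist_force: [0.4, -0.8, 0.2]
finger_gap: 0.594
[ 0.40615086 -0.35970695  0.21405814] [[ 0.979  0.202 -0.   ]
 [ 0.202 -0.979  0.   ]
 [-0.    -0.    -1.   ]] 0.593776910822805
shift [ 0.05518397 -0.04035575  0.1490564 ]
```

```bash
python3 -m crank '[{"dx":0.025,"dy":-0.02,"dz":0,"wx":0,"wy":0,"wz":0},{"dx":0.045,"dy":-0.04,"dz":0.02,"wx":0,"wy":0,"wz":0},{"dx":0.045,"dy":-0.04,"dz":0.04,"wx":0,"wy":0,"wz":0},{"dx":0.045,"dy":-0.04,"dz":0.04,"wx":0,"wy":0,"wz":0},{"dx":0.045,"dy":-0.04,"dz":0.04,"wx":0,"wy":0,"wz":0}]'
python3 - <<'E'
from h import *
for n in ("wrist","top"):
    s=read_state();c=capture(n);cv2.imwrite(f"pics/{n}1.png",c["color"] if n=="wrist" else cv2.resize(c["color"][130:330,370:570],None,fx=3,fy=3,interpolation=cv2.INTER_CUBIC))
print(s["tcp_pos"],s["finger_gap"])
E
```

```text
t: 1.25
tcp_pos: [0.4414, -0.3133, 0.1741]
ee_rot: [-3.125, -0.32, 0.001]
wrist_force: [-0.8, -0.2, 1.4]
finger_gap: 0.152
[ 0.44170223 -0.3137981   0.17478017] 0.11540253853536316
```

View pics/wrist1.png

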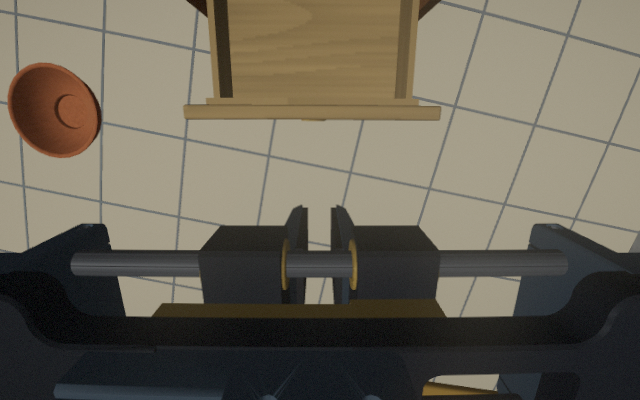

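View pics/top1.png

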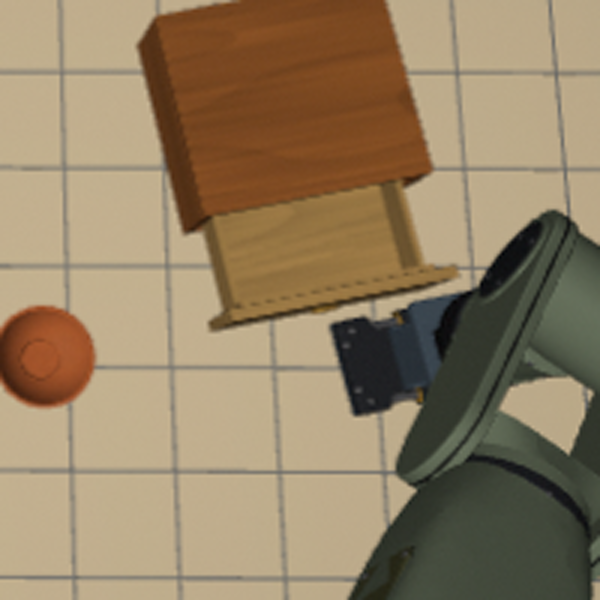

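```bash
cat >> h.py <<'E'
def wcam(s,c):
    T=np.eye(4);T[:3,:3]=Ro.from_rotvec(s["ee_rot"]).as_matrix();T[:3,3]=s["tcp_pos"]
    W=T@np.array(c["T_tool_cam"]);d=dict(c);d["R"]=W[:3,:3].T;d["t"]=-W[:3,:3].T@W[:3,3];return d
E
python3 - <<'E'
from h import *
s=read_state();c=wcam(s,capture("wrist"));R=Ro.from_rotvec(s["ee_rot"]).as_matrix()
for p,z in [((185,118),.096),((440,118),.096),((185,105),.096),((440,107),.096)]:
    X=inv(c,p,z);print(X.round(4),(R.T@(X-s["tcp_pos"])).round(4))
print("dish",inv(c,(54,110),.035).round(4), s["finger_gap"], s["tcp_pos"])
E
```

```text
[ 0.485  -0.1897  0.096 ] [ 0.0673 -0.1131  0.0789]
[ 0.528  -0.3991  0.096 ] [0.0672 0.1006 0.0793]
[ 0.4956 -0.1888  0.096 ] [ 0.0779 -0.1119  0.079 ]
[ 0.5365 -0.3964  0.096 ] [0.0761 0.0997 0.0793]
dish [ 0.4593 -0.0241  0.035 ] 0.06576768701842148 [ 0.44175952 -0.31399846  0.17503775]
```

The wrist view shows the front panel square to the tool, with its edge at rows 105–119 and columns 185–440. That puts the face 67 mm ahead and centred to within about 6 mm. Next I'll lower the fingers to 60 mm.

```bash
python3 -m crank '[{"dx":0,"dy":0,"dz":0.04,"wx":0,"wy":0,"wz":0},{"dx":0,"dy":-0.005,"dz":0.08,"wx":0,"wy":0,"wz":0},{"dx":0,"dy":-0.005,"dz":0.115,"wx":0,"wy":0,"wz":0},{"dx":0.015,"dy":-0.005,"dz":0.115,"wx":0,"wy":0,"wz":0},{"dx":0.03,"dy":-0.005,"dz":0.115,"wx":0,"wy":0,"wz":0}]'
python3 -m crank '[{"dx":0.01,"dy":0,"dz":0,"wx":0,"wy":0,"wz":0},{"dx":0.02,"dy":0,"dz":0,"wx":0,"wy":0,"wz":0},{"dx":0.03,"dy":0,"dz":0,"wx":0,"wy":0,"wz":0},{"dx":0.04,"dy":0,"dz":0,"wx":0,"wy":0,"wz":0},{"dx":0.05,"dy":0,"dz":0,"wx":0,"wy":0,"wz":0}]'
```

```text
t: 1.9
tcp_pos: [0.4716, -0.303, 0.0602]
ee_rot: [3.124, 0.317, 0.003]
wrist_force: [-0.6, -0.4, 0.6]
finger_gap: 0.009
t: 2.4
tcp_pos: [0.5196, -0.292, 0.0595]
ee_rot: [3.125, 0.32, 0.0]
wrist_force: [-1.8, -1.6, 1.9]
finger_gap: 0.001
```

```bash
python3 -m crank '[{"dx":0.008,"dy":0,"dz":0,"wx":0,"wy":0,"wz":0},{"dx":0.016,"dy":0,"dz":0,"wx":0,"wy":0,"wz":0},{"dx":0.024,"dy":0,"dz":0,"wx":0,"wy":0,"wz":0},{"dx":0.032,"dy":0,"dz":0,"wx":0,"wy":0,"wz":0},{"dx":0.04,"dy":0,"dz":0,"wx":0,"wy":0,"wz":0}]'
python3 - <<'E'
from h import *
for n in ("wrist","top"):
    c=capture(n);cv2.imwrite(f"pics/{n}2.png",c["color"] if n=="wrist" else cv2.resize(c["color"][130:330,370:570],None,fx=3,fy=3,interpolation=cv2.INTER_CUBIC))
E
```

```text
t: 2.9
tcp_pos: [0.5585, -0.2838, 0.0589]
ee_rot: [3.125, 0.32, -0.0]
wrist_force: [-2.5, -1.8, 0.0]
finger_gap: 0.005
```

View pics/wrist2.png

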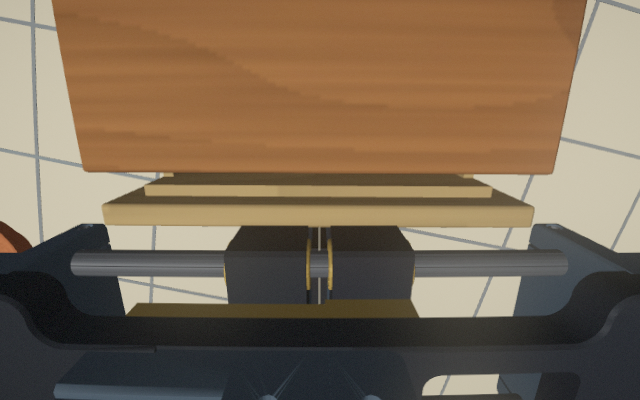

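View pics/top2.png

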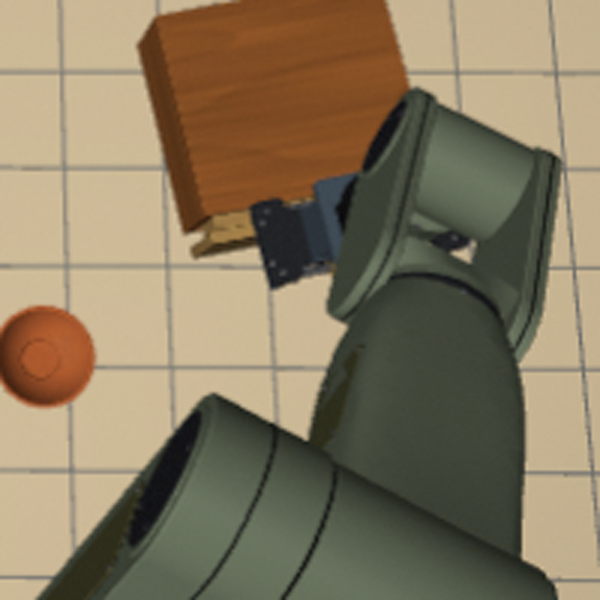

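The drawer is sliding with about 3 N of resistance. The wrist view shows the panel (rows 190–226) still standing out a few centimetres from the unit's edge at row 173. I'll keep going in smaller steps.

```bash
python3 -m crank '[{"dx":0.004,"dy":0,"dz":0,"wx":0,"wy":0,"wz":0},{"dx":0.008,"dy":0,"dz":0,"wx":0,"wy":0,"wz":0},{"dx":0.012,"dy":0,"dz":0,"wx":0,"wy":0,"wz":0},{"dx":0.016,"dy":0,"dz":0,"wx":0,"wy":0,"wz":0}]'
python3 - <<'E'
from h import *
s=read_state();d=capture("wrist");c=wcam(s,d);cv2.imwrite("pics/wrist3.png",d["color"])
E
```

```text
t: 3.4
tcp_pos: [0.5704, -0.2809, 0.0587]
ee_rot: [-3.124, -0.322, 0.012]
wrist_force: [-16.5, -5.2, 8.9]
finger_gap: 0.007
```

View pics/wrist3.png

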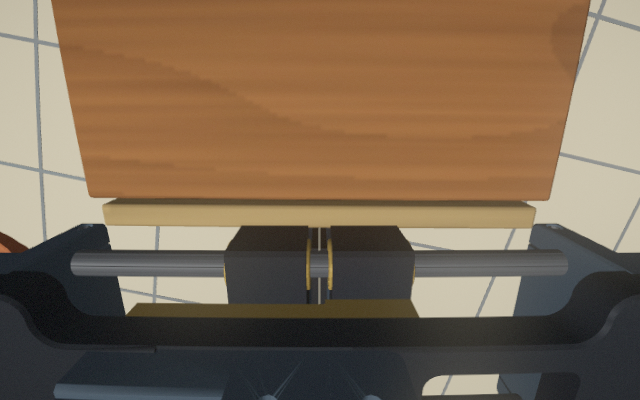

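```bash
python3 -m crank '[{"dx":0.002,"dy":0,"dz":0,"wx":0,"wy":0,"wz":0},{"dx":0.002,"dy":0,"dz":0,"wx":0,"wy":0,"wz":0},{"dx":0.002,"dy":0,"dz":0,"wx":0,"wy":0,"wz":0}]'
```

```text
t: 3.75
tcp_pos: [0.5704, -0.281, 0.0588]
ee_rot: [-3.124, -0.321, 0.017]
wrist_force: [-14.1, -3.9, 7.6]
finger_gap: 0.002
```

The TCP did not move under the extra push, with about 15 N on the wrist, so the drawer is at its stop. I'll back away along the same line and rise.

```bash
python3 -m crank '[{"dx":-0.02,"dy":0,"dz":0,"wx":0,"wy":0,"wz":0},{"dx":-0.05,"dy":0,"dz":0,"wx":0,"wy":0,"wz":0},{"dx":-0.09,"dy":0,"dz":-0.02,"wx":0,"wy":0,"wz":0},{"dx":-0.11,"dy":0,"dz":-0.06,"wx":0,"wy":0,"wz":0},{"dx":-0.11,"dy":0,"dz":-0.1,"wx":0,"wy":0,"wz":0}]'
python3 -m crank '[{"dx":0,"dy":0,"dz":-0.04,"wx":0,"wy":0,"wz":0},{"dx":0,"dy":0,"dz":-0.05,"wx":0,"wy":0,"wz":0},{"dx":0,"dy":0,"dz":-0.05,"wx":0,"wy":0,"wz":0}]'
python3 - <<'E'
from h import *
s=read_state();R=Ro.from_rotvec(s["ee_rot"]).as_matrix()
print(s["tcp_pos"],"shift",R.T@(np.array([.4411,.1484,.2])-s["tcp_pos"]))
c=capture("top");cv2.imwrite("pics/top4.png",cv2.resize(c["color"][100:300,300:540],None,fx=3,fy=3,interpolation=cv2.INTER_CUBIC))
E
```

```text
t: 4.25
tcp_pos: [0.4653, -0.3024, 0.1596]
ee_rot: [-3.124, -0.316, 0.003]
wrist_force: [1.0, -0.8, 0.1]
finger_gap: 0.004
t: 4.55
tcp_pos: [0.4693, -0.3031, 0.2111]
ee_rot: [3.122, 0.32, 0.007]
wrist_force: [-0.3, -0.9, -0.6]
finger_gap: 0.005
[ 0.46927809 -0.30311483  0.2111006 ] shift [ 0.06383019 -0.44789977  0.00971444]
```

View pics/top4.png

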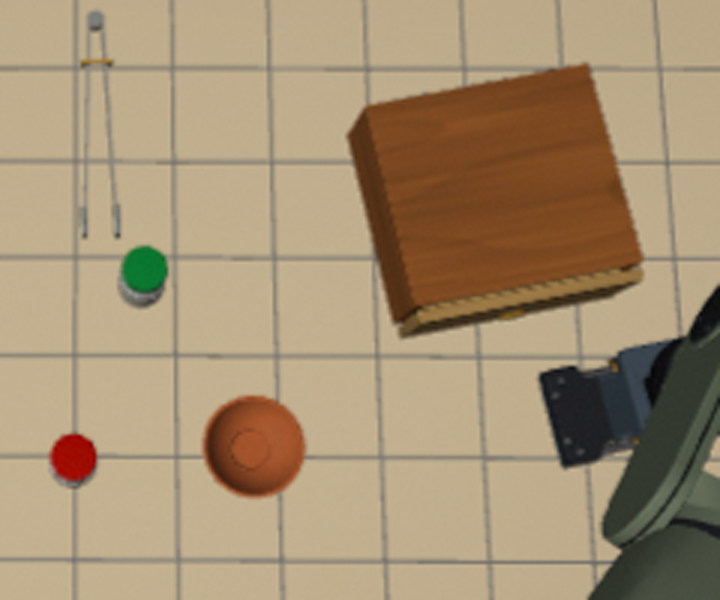

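The drawer panel now sits flush against the unit, and the jars and dish have not moved. Now I'll cross at height towards the red jar.

```bash
python3 -m crank '[{"dx":0.005,"dy":-0.04,"dz":0,"wx":0,"wy":0,"wz":0},{"dx":0.01,"dy":-0.08,"dz":0,"wx":0,"wy":0,"wz":0},{"dx":0.02,"dy":-0.12,"dz":0,"wx":0,"wy":0,"wz":0},{"dx":0.025,"dy":-0.16,"dz":0,"wx":0,"wy":0,"wz":0},{"dx":0.03,"dy":-0.2,"dz":0,"wx":0,"wy":0,"wz":0}]'
python3 -m crank '[{"dx":0.005,"dy":-0.04,"dz":0,"wx":0,"wy":0,"wz":0},{"dx":0.01,"dy":-0.08,"dz":0,"wx":0,"wy":0,"wz":0},{"dx":0.02,"dy":-0.12,"dz":0,"wx":0,"wy":0,"wz":0},{"dx":0.025,"dy":-0.15,"dz":0,"wx":0,"wy":0,"wz":0},{"dx":0.025,"dy":-0.15,"dz":0,"wx":0,"wy":0,"wz":0}]'
python3 - <<'E'
from h import *
s=read_state();R=Ro.from_rotvec(s["ee_rot"]).as_matrix()
print("shift",R.T@(np.array([.4411,.1484,.115])-s["tcp_pos"]))
s=read_state();d=capture("wrist");cv2.imwrite("pics/wrist5.png",d["color"]);print(s["tcp_pos"])
E
```

```text
t: 5.1
tcp_pos: [0.4555, -0.0986, 0.2066]
ee_rot: [-3.124, -0.319, 0.006]
wrist_force: [0.4, 0.9, -0.5]
finger_gap: 0.006
t: 5.6
tcp_pos: [0.4495, 0.0544, 0.2068]
ee_rot: [-3.123, -0.327, 0.006]
wrist_force: [0.2, -0.0, -0.1]
finger_gap: 0.003
shift [ 0.01157583 -0.09354963  0.09189491]
[0.44954947 0.05440028 0.20677617]
```

View pics/wrist5.png

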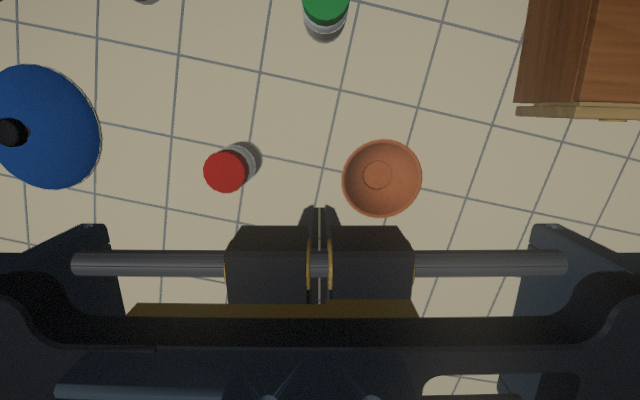

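The red cap is at (226,171), the dish at (381,178), green at (325,5), and a lid at (45,128). I'll check both targets against the top-camera result.

Run:
```python
from h import *
s=read_state();c=wcam(s,capture("wrist"));R=Ro.from_rotvec(s["ee_rot"]).as_matrix()
r=inv(c,(226,171),.09);print("red",r,"dish",inv(c,(381.5,178),.035),s["tcp_pos"])
t=(r+np.array([.4411,.1484,.09]))/2;t[2]=.116;print(R.T@(t-s["tcp_pos"]))
```

```text
red [0.44354875 0.1481261  0.09      ] dish [ 0.45854176 -0.02160641  0.035     ] [0.44972526 0.05271181 0.20692247]
[ 0.01281868 -0.09499103  0.09090706]
```

```bash
python3 -m crank '[{"dx":0.006,"dy":-0.04,"dz":0,"wx":0,"wy":0,"wz":0},{"dx":0.012,"dy":-0.08,"dz":0,"wx":0,"wy":0,"wz":0},{"dx":0.013,"dy":-0.095,"dz":0,"wx":0,"wy":0,"wz":0},{"dx":0.013,"dy":-0.095,"dz":0.03,"wx":0,"wy":0,"wz":0},{"dx":0.013,"dy":-0.095,"dz":0.05,"wx":0,"wy":0,"wz":0}]'
python3 - <<'E'
from h import *
s=read_state();R=Ro.from_rotvec(s["ee_rot"]).as_matrix()
print(s["tcp_pos"],"shift",R.T@(np.array([.4423,.1483,.116])-s["tcp_pos"]))
E
```

```text
t: 6.2
tcp_pos: [0.4438, 0.1462, 0.157]
ee_rot: [3.124, 0.319, -0.003]
wrist_force: [-0.6, 0.2, -0.3]
finger_gap: 0.004
[0.44376416 0.14615419 0.15697964] shift [-0.00091277 -0.00242526  0.04098005]
```

```bash
python3 -m crank '[{"dx":0,"dy":0,"dz":0.015,"wx":0,"wy":0,"wz":0},{"dx":0,"dy":0,"dz":0.03,"wx":0,"wy":0,"wz":0},{"dx":0,"dy":0,"dz":0.04,"wx":0,"wy":0,"wz":0},{"dx":0,"dy":0,"dz":0.04,"wx":0,"wy":0,"wz":0},{"dx":0,"dy":0,"dz":0.04,"wx":0,"wy":0,"wz":0}]'
python3 - <<'E'
from h import *
for n,sl in (("side",(slice(130,270),slice(300,440))),("top",(slice(170,310),slice(270,410)))):
    c=capture(n);cv2.imwrite(f"pics/{n}6.png",cv2.resize(c["color"][sl],None,fx=4,fy=4,interpolation=cv2.INTER_CUBIC))
E
```

```text
t: 6.7
tcp_pos: [0.4446, 0.1465, 0.1189]
ee_rot: [3.125, 0.319, -0.0]
wrist_force: [0.7, 0.2, 0.1]
finger_gap: 0.008
```

View pics/side6.png

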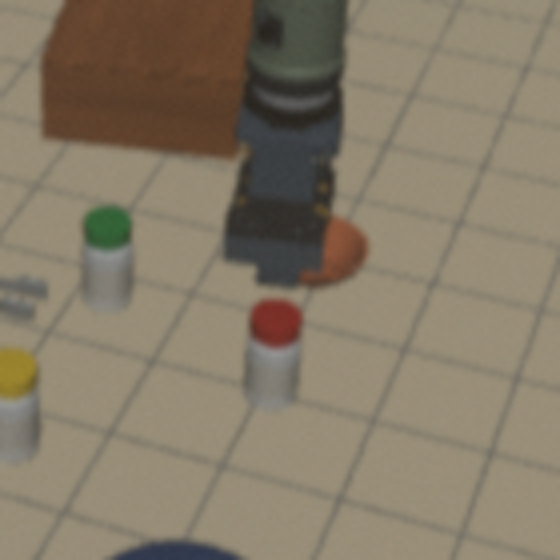

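The side view shows the fingertips at about (278,280) in the crop, directly over the red cap at (275,320), with a clear gap. I'll hold here.

```bash
python3 -m crank '[{"dx":0,"dy":0,"dz":0,"wx":0,"wy":0,"wz":0},{"dx":0,"dy":0,"dz":0,"wx":0,"wy":0,"wz":0},{"dx":0,"dy":0,"dz":0,"wx":0,"wy":0,"wz":0},{"dx":0,"dy":0,"dz":0,"wx":0,"wy":0,"wz":0},{"dx":0,"dy":0,"dz":0,"wx":0,"wy":0,"wz":0}]'
python3 -m crank '[{"dx":0,"dy":0,"dz":0,"wx":0,"wy":0,"wz":0},{"dx":0,"dy":0,"dz":0,"wx":0,"wy":0,"wz":0},{"dx":0,"dy":0,"dz":0,"wx":0,"wy":0,"wz":0},{"dx":0,"dy":0,"dz":0,"wx":0,"wy":0,"wz":0},{"dx":0,"dy":0,"dz":0,"wx":0,"wy":0,"wz":0}]'
python3 -m crank '[{"dx":0,"dy":0,"dz":0,"wx":0,"wy":0,"wz":0},{"dx":0,"dy":0,"dz":0,"wx":0,"wy":0,"wz":0},{"dx":0,"dy":0,"dz":0,"wx":0,"wy":0,"wz":0},{"dx":0,"dy":0,"dz":0,"wx":0,"wy":0,"wz":0},{"dx":0,"dy":0,"dz":0,"wx":0,"wy":0,"wz":0}]'
python3 -m crank '[{"dx":0,"dy":0,"dz":0,"wx":0,"wy":0,"wz":0},{"dx":0,"dy":0,"dz":0,"wx":0,"wy":0,"wz":0},{"dx":0,"dy":0,"dz":0,"wx":0,"wy":0,"wz":0},{"dx":0,"dy":0,"dz":0,"wx":0,"wy":0,"wz":0},{"dx":0,"dy":0,"dz":0,"wx":0,"wy":0,"wz":0}]'
python3 -m crank '[{"dx":0,"dy":0,"dz":-0.03,"wx":0,"wy":0,"wz":0},{"dx":0,"dy":0,"dz":-0.06,"wx":0,"wy":0,"wz":0},{"dx":0,"dy":0,"dz":-0.08,"wx":0,"wy":0,"wz":0},{"dx":-0.005,"dy":0.04,"dz":-0.08,"wx":0,"wy":0,"wz":0},{"dx":-0.01,"dy":0.08,"dz":-0.08,"wx":0,"wy":0,"wz":0}]'
python3 - <<'E'
from h import *
s=read_state();R=Ro.from_rotvec(s["ee_rot"]).as_matrix()
print("shift",R.T@(np.array([.458,-.0235,.065])-s["tcp_pos"]))
E
```

```text
t: 7.3
tcp_pos: [0.4444, 0.1471, 0.119]
ee_rot: [3.125, 0.32, 0.0]
wrist_force: [0.2, 0.1, 0.6]
finger_gap: 0.002
t: 7.8
tcp_pos: [0.4443, 0.147, 0.1189]
ee_rot: [3.125, 0.32, -0.0]
wrist_force: [0.4, -0.1, -0.1]
finger_gap: 0.007
t: 8.3
tcp_pos: [0.4443, 0.147, 0.119]
ee_rot: [3.125, 0.32, 0.0]
wrist_force: [1.2, 0.6, 0.2]
finger_gap: 0.002
t: 8.8
tcp_pos: [0.4443, 0.147, 0.1189]
ee_rot: [3.125, 0.32, 0.0]
wrist_force: [0.3, -0.2, -0.1]
finger_gap: 0.006
t: 9.3
tcp_pos: [0.4512, 0.0665, 0.1998]
ee_rot: [3.125, 0.325, 0.004]
wrist_force: [0.8, -0.2, -0.3]
finger_gap: 0.005
shift [-0.01216993  0.08937544  0.13482672]
```

```bash
python3 -m crank '[{"dx":-0.006,"dy":0.04,"dz":0,"wx":0,"wy":0,"wz":0},{"dx":-0.012,"dy":0.08,"dz":0,"wx":0,"wy":0,"wz":0},{"dx":-0.012,"dy":0.088,"dz":0.03,"wx":0,"wy":0,"wz":0},{"dx":-0.012,"dy":0.088,"dz":0.06,"wx":0,"wy":0,"wz":0},{"dx":-0.012,"dy":0.088,"dz":0.085,"wx":0,"wy":0,"wz":0}]'
python3 - <<'E'
from h import *
s=read_state();R=Ro.from_rotvec(s["ee_rot"]).as_matrix()
print("shift",R.T@(np.array([.458,-.0235,.065])-s["tcp_pos"]))
E
```

```text
t: 9.8
tcp_pos: [0.4564, -0.0226, 0.1128]
ee_rot: [3.125, 0.318, -0.0]
wrist_force: [1.6, 0.6, -1.1]
finger_gap: 0.006
shift [0.00139201 0.00117331 0.04778126]
```

```bash
python3 -m crank '[{"dx":0,"dy":0,"dz":0.02,"wx":0,"wy":0,"wz":0},{"dx":0,"dy":0,"dz":0.035,"wx":0,"wy":0,"wz":0},{"dx":0,"dy":0,"dz":0.045,"wx":0,"wy":0,"wz":0},{"dx":0,"dy":0,"dz":0.045,"wx":0,"wy":0,"wz":0}]'
python3 - <<'E'
from h import *
c=capture("side");cv2.imwrite("pics/side7.png",cv2.resize(c["color"][130:270,300:440],None,fx=4,fy=4,interpolation=cv2.INTER_CUBIC))
E
```

```text
t: 10.2
tcp_pos: [0.456, -0.0219, 0.0679]
ee_rot: [-3.125, -0.32, 0.004]
wrist_force: [0.4, -0.2, 0.3]
finger_gap: 0.005
```

View pics/side7.png

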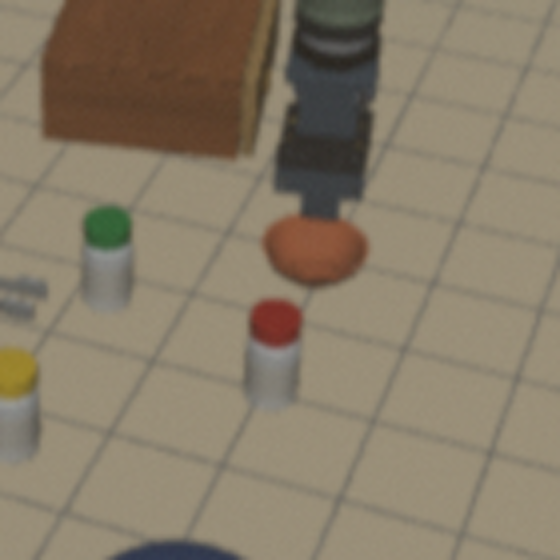

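The fingertips at about (318,215) in the crop are over the middle of the dish (316,245), with nothing touching. I'll hold, then rise straight up.

```bash
python3 -m crank '[{"dx":0,"dy":0,"dz":0,"wx":0,"wy":0,"wz":0},{"dx":0,"dy":0,"dz":0,"wx":0,"wy":0,"wz":0},{"dx":0,"dy":0,"dz":0,"wx":0,"wy":0,"wz":0},{"dx":0,"dy":0,"dz":0,"wx":0,"wy":0,"wz":0},{"dx":0,"dy":0,"dz":0,"wx":0,"wy":0,"wz":0}]'
python3 -m crank '[{"dx":0,"dy":0,"dz":0,"wx":0,"wy":0,"wz":0},{"dx":0,"dy":0,"dz":0,"wx":0,"wy":0,"wz":0},{"dx":0,"dy":0,"dz":0,"wx":0,"wy":0,"wz":0},{"dx":0,"dy":0,"dz":0,"wx":0,"wy":0,"wz":0},{"dx":0,"dy":0,"dz":0,"wx":0,"wy":0,"wz":0}]'
python3 -m crank '[{"dx":0,"dy":0,"dz":0,"wx":0,"wy":0,"wz":0},{"dx":0,"dy":0,"dz":0,"wx":0,"wy":0,"wz":0},{"dx":0,"dy":0,"dz":0,"wx":0,"wy":0,"wz":0},{"dx":0,"dy":0,"dz":0,"wx":0,"wy":0,"wz":0},{"dx":0,"dy":0,"dz":0,"wx":0,"wy":0,"wz":0}]'
python3 -m crank '[{"dx":0,"dy":0,"dz":0,"wx":0,"wy":0,"wz":0},{"dx":0,"dy":0,"dz":0,"wx":0,"wy":0,"wz":0},{"dx":0,"dy":0,"dz":0,"wx":0,"wy":0,"wz":0},{"dx":0,"dy":0,"dz":0,"wx":0,"wy":0,"wz":0},{"dx":0,"dy":0,"dz":0,"wx":0,"wy":0,"wz":0}]'
python3 -m crank '[{"dx":0,"dy":0,"dz":-0.03,"wx":0,"wy":0,"wz":0},{"dx":0,"dy":0,"dz":-0.06,"wx":0,"wy":0,"wz":0},{"dx":0,"dy":0,"dz":-0.1,"wx":0,"wy":0,"wz":0},{"dx":0,"dy":0,"dz":-0.13,"wx":0,"wy":0,"wz":0},{"dx":0,"dy":0,"dz":-0.13,"wx":0,"wy":0,"wz":0}]'
python3 - <<'E'
from h import *
c=capture("side");cv2.imwrite("pics/side8.png",c["color"]);d=capture("top");cv2.imwrite("pics/top8.png",d["color"])
a=cv2.imread("pics/top0.png")
for n,b in (("red",(slice(235,268),slice(310,340))),("green",(slice(175,207),slice(335,362))),("yel",(slice(175,207),slice(262,290))),("lid",(slice(230,292),slice(200,264))),("tongs",(slice(98,185),slice(322,345)))):
    print(n,cv2.absdiff(a[b],d["color"][b]).mean())
E
```

```text
t: 10.75
tcp_pos: [0.4569, -0.022, 0.0692]
ee_rot: [3.125, 0.32, 0.001]
wrist_force: [-0.2, 0.5, 0.0]
finger_gap: 0.003
t: 11.25
tcp_pos: [0.4568, -0.022, 0.0689]
ee_rot: [3.125, 0.32, 0.0]
wrist_force: [-0.2, -0.1, 0.2]
finger_gap: 0.005
t: 11.75
tcp_pos: [0.4568, -0.022, 0.0689]
ee_rot: [3.125, 0.32, 0.0]
wrist_force: [-0.0, -0.1, 1.1]
finger_gap: 0.005
t: 12.25
tcp_pos: [0.4568, -0.022, 0.0689]
ee_rot: [3.125, 0.32, -0.0]
wrist_force: [0.3, 0.3, 0.2]
finger_gap: 0.004
t: 12.75
tcp_pos: [0.4596, -0.0221, 0.2031]
ee_rot: [3.123, 0.32, 0.015]
wrist_force: [-1.2, 0.4, -0.7]
finger_gap: 0.006
red 7.342424242424243
green 6.862268518518518
yel 7.398065476190476
lid 5.362147177419355
tongs 7.840746293519906
```

View pics/side8.png

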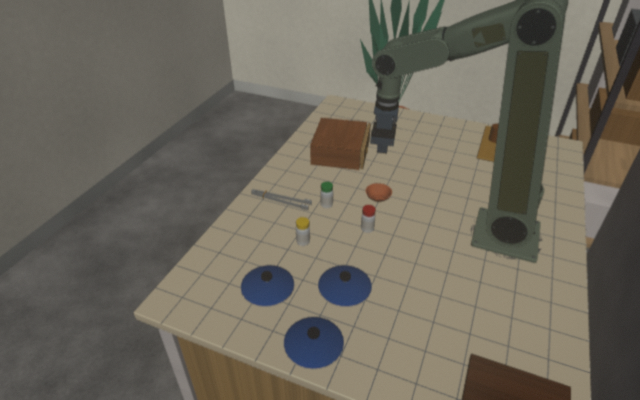

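View pics/top8.png

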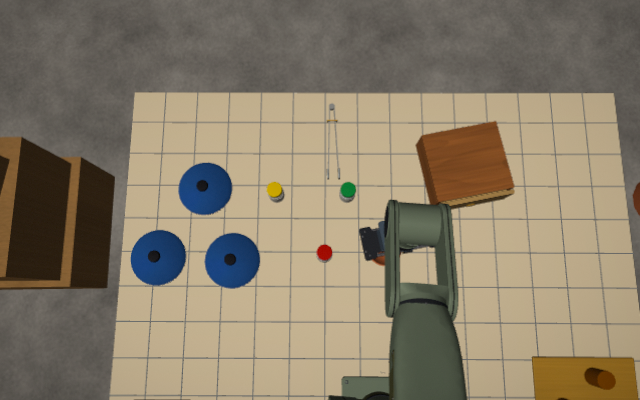

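Nothing has moved: the caps are at (324,252), (275,190) and (348,190), the lids and tongs are where they were, and the drawer is flush. Handing in now.

```bash
python3 -m crank '[{"dx":0,"dy":0,"dz":0,"wx":0,"wy":0,"wz":0},{"dx":0,"dy":0,"dz":0,"wx":0,"wy":0,"wz":0},{"dx":0,"dy":0,"dz":0,"wx":0,"wy":0,"wz":0}]'; python3 -c "
from plant import *
print(close_job())"
```

```text
t: 13.15
tcp_pos: [0.4562, -0.0219, 0.1978]
ee_rot: [-3.125, -0.32, 0.004]
wrist_force: [0.0, -1.3, -0.1]
finger_gap: 0.004
the job is handed in; nothing more can be done
None
```

I pushed the drawer shut, pointed at the red cap and then at the middle of the dish for about 2 s each, and handed the job in at about 13 s; no verdict is reported.

- **Drawer:** I pushed on the front panel only, with the closed fingers, until it hit its stop. The wrist force rose from about 3 N to 15 N and the tool stopped moving. The later pictures show the panel flush with the unit.
- **Red cap:** the fingertips held about 29 mm above the cap, within about 4 mm of its axis.
- **Dish:** the fingertips held about 34 mm above the rim, within about 4 mm of its middle. That is slightly higher than the two to three centimetres you asked for, but inside the judged limits.

**Last checks:** the final top and side pictures show the jars, lids and tongs where they started. The dish also looks unmoved in the side picture; the arm hides most of it from above. A pixel comparison of the start and end top pictures gave a small, similar difference everywhere (5 to 8 levels). I took that as a brightness change, so it neither adds to nor weakens the visual check. The top and wrist cameras agreed to about 3 mm on the positions of the red cap and the dish.

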